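Prop up a painted chest with a pry bar and a taper shim

TASK

Pick up the orange-handled pry bar, lay it over the fulcrum saddle with its toe well under the chest between the front feet, and lower its handle to the table so that the front of the chest is levered up. Let go, leaving the heavy-handled bar there to hold the chest up, then slide the green-knobbed taper shim, flat on the board and thin end first, straight in under the raised yellow front foot until it is snug against the foot, and leave it there. Do not tip the chest over or shove it out of place.

Things in the scene. Friction and masses are not known exactly. Their poses are not given: they have to be found in the camera images.
- jig: Fixed plywood board, 10 thick, x -105 to 280, y +-125. Origin on the table under the fulcrum ridge; +x points to the chest, z up. Fulcrum: dark block 36 long, its rounded crest (along y) 60 above the table, between red cheeks at y +-22 to +-30, 80 tall, that guide the bar. A stop strip behind the chest keeps it from sliding back. All mm.
- chest: Loose navy open chest, about 1 kg, 200 x 200 x 195 tall, on four 30 x 30 corner feet 75 tall, open between them. Origin: footprint centre at the soles, 10 above the table. Front -x faces the fulcrum, centred on it; axes as the jig's; front face 35 past the ridge. Its bottom (toe lifts here) is 85 above the table. Back against the stop.
- foot (a point): Sole of the chest's yellow front foot at the middle of its front edge (chest x -100, y -85 mm), axes as the chest's. Slide the shim in from the front, along the chest's +x. With the bar's toe about 110 mm past the ridge and the handle end down on the table, this edge is some 15 to 20 mm above the board and 10 mm nearer the ridge.
- bar: Loose pry bar, 0.9 kg, 360 long: flat steel 20 wide, 10 thick, orange handle 24 wide, 24 tall, undersides flush. Origin: underside at the balance point, in the handle (x -95 to 35); toe ends at x 265. With the origin about 155 short of the ridge and the handle end lowered to the table (0.24 rad), its weight alone keeps the chest up.
- wedge: Loose wooden taper shim, 0.12 kg, 163 long, 40 wide, with an upright green grip block (34 in x, 22 wide in y, from 27 to 57 above the underside). Origin: underside below the block's middle; +x points to the thin tip at x 145. Slope: 5 thick at the tip to 27 at x 35, then level to the back end at x -18.
Not all that is in view belongs to the job. What is shaped like the wedge but purple is not meant.

How it is judged:
On the way:
1. the pry bar, on the fulcrum and under the chest, carries the raised front of the chest (tilted by at least 2 degrees) (angle between chest's own z axis and vertical above 0.035 rad and contact force between bar and chest above 1 N and contact force between bar and jig above 1 N), for 0.2 s.
At the end, for the whole second after the job is handed in: Chest front still raised (2 degrees or more), chest within 30 mm of its start; bar still on the fulcrum; shim on the board, touching the yellow foot, its tip 15 mm or more past the foot's front, centred within 25 mm, in line within 15 degrees; all at rest and released (angle between chest's own z axis and vertical above 0.035 rad and contact force between bar and jig above 0.5 N and contact force between wedge and chest above 0.2 N and contact force between wedge and jig above 0.2 N and x of wedge in the frame of foot between -0.13 and -0.015 m and y of wedge in the frame of foot between -0.025 and 0.025 m and angle between the x axis of wedge and the x axis of jig, either way round below 0.26 rad and distance of chest from where it was at the start of the episode below 0.03 m and linear speed of each of chest, wedge, bar below 0.02 m/s).
It fails at once if the chest is tipped by more than 20 degrees (angle between chest's own z axis and vertical above 0.35 rad).
It fails at once if the chest is shoved by more than 50 mm (distance of chest from where it was at the start of the episode above 0.05 m).
It also fails if it takes over 61 s, if anything falls off the work surface, if the arm or the gripper's body presses on something with over 40 N, if the wrist force passes 120 N, or if a joint passes its speed limit or range.

ROBOT

A 6-joint arm with a two-finger parallel gripper is mounted at the origin on the work surface. World frame = base frame: x ahead of the robot, y to its left, z up, the work surface at z = 0. Lengths are in m, angles in rad, forces in N, time in s.
With the tool pointing down it reaches from about 0.275 to 0.725 m from the base axis. Payload 5.6 kg.
Tool frame: the origin (TCP) lies on the centre line of the jaws, within the pads' length; the fingertips stand 25 mm ahead of it and the grasp point (between the pads) lies 6 mm ahead of it (tcp_to_tips is the distance from the TCP to the fingertips, in m); z points along the fingers, y is the line along which they close (so a half turn about z gives the same grasp; the last joint's range is limited). The gripper opens to 85 mm and grips with 20 to 120 N. Pads are 22 mm wide; open, the fingers measure 114 mm over their backs; the gripper's body (76 mm by 85 mm) begins 54 mm behind the grasp point. The pads swing forward as they close: fully open they stand 13 mm farther back than shut.
Start: joints at [-0.863, 0.255, 0.108, 0, -1.424, -0.285], TCP at [0.226, -0.502, 0.256] pointing down, gripper open.
Joint ranges: [-2.95, 2.95], [-1.21, 1.97], [-1.09, 1.5], [-2.87, 1.71], [-2.94, -0.07], [-3.05, 3.05]. Speed limits (rad/s): [2.57, 2.57, 3.14, 3.14, 3.14, 3.14].

INTERFACE

Orientations are given as a 3x3 rotation matrix whose columns are the frame's x, y, z axes.
In Python, from rig import read_state, read_camera, close_job, tcp_to_tips gives the robot as it stands. The module is installed in compiled form; this text tells all that it offers.
- The arm moves only by the tool send_rows, never from a script. Its argument "series" is a list of rows, each an object of numbers: "tx", "ty", "tz": the shift along the tool's x, y, z normalised to -1 to 1, where 1 is 0.03 m; "wx", "wy", "wz": the turn, a rotation vector about the tool's x, y, z normalised to -1 to 1, where 1 is 5 degrees. A call has exactly 5 rows; each row shifts and turns the commanded pose from where the row before left it, along the tool's axes as they then stand; what a row does not reach is not made up. A row lasts 1/8 s, in which the tool goes at most 62.5 mm and 10.7 degrees, less where a joint would pass 70% of its speed; a pose out of reach is approached as far as the arm can. A call with a number of a shift or a turn outside -1 to 1 is refused whole. A call with a gripper value outside its range is refused whole. "jaw" is the gripper's target within -1 to 1 (fully open at 1, half-way at 0, shut at -1), set as the call begins (left out, the last holds). The fingers move at their own pace and stop on an object; "force" is the grip in N (left out, the last holds). Time passes only in rows, so rows that do not move let the fingers close, or fill a call up. It gives the time, the measured TCP pose, the force, the opening and the grip force at its end, in the units of the state.
- read_state(): the state, without advancing time (a new reading comes with each control period).
- read_camera(name): name is "side" or "top" or "wrist"; returns a dict with "img" (480x640x3 uint8, red, green, blue), "mtx" (3x3 intrinsics, pixels), "origin" and "rotation" of the camera in the world; the wrist camera has in their place "hand_eye" (4x4, takes a point from camera to tool coordinates, whose origin is the TCP and whose axes are the flange's). Camera axes: x right, y down, z forward; pixel columns grow to the right and rows downward; lengths in m; the calibration is good to about 2 mm. A picture is of the moment at which its call begins: read the wrist's pose just before it. There is no depth.
- close_job(): hands the job in; it is judged then, once.
The state is a dict: "time": time; "joint_positions": joint angles; "joint_velocities": joint speeds; "tau": joint torques, N m; "ee_pos": TCP position; "tool_rot": TCP orientation; "force": force on the tool from outside, world axes, zero at the start; "torque": the same for the moment, N m; "opening": finger opening in m; "grasp_force": force on a finger pad.
Only numpy, scipy, OpenCV 4.12 (cv2) and the standard library are available. Lean on these libraries where they do the work, as an engineer would, in place of code of your own. Each camera call takes 0.05 s, during which the arm holds its last target. There are 200 camera calls.

## Working session

There is one attempt and no reset: what is moved stays moved. The work goes in short steps, Python scripts to look and compute and a tool call to move; the robot and the scene stay as the last step left them, time stands still between calls to the robot, and variables do not carry over. Pictures are saved under pics/ and viewed, at most 10 in all, crops included, and the job is handed in when it is done.

Besides the shell and the picture viewer there is one more tool, called after "Emit:" as a command line: name --argument value ..., lists and objects as JSON in quotes. send_rows: Moves the arm, as the interface text tells. Scaled input: -1 to 1 covers 0.03 m each way for a shift and 5 degrees each way for a turn. Its arguments: {"type":"object","properties":{"series":{"type":"array","items":{"type":"object","properties":{"tx":{"type":"number","minimum":-1,"maximum":1},"ty":{"type":"number","minimum":-1,"maximum":1},"tz":{"type":"number","minimum":-1,"maximum":1},"wx":{"type":"number","minimum":-1,"maximum":1},"wy":{"type":"number","minimum":-1,"maximum":1},"wz":{"type":"number","minimum":-1,"maximum":1}}}},"jaw":{"type":"number"},"force":{"type":"number"}},"required":["series"]}

```bash
mkdir -p pics; python3 - <<'E'
from rig import *
import cv2,numpy as np
s=read_state();print({k:np.round(v,3).tolist() for k,v in s.items()},tcp_to_tips)
for n in("top","side"):
    c=read_camera(n);cv2.imwrite(f"pics/{n}0.png",c["img"][:,:,::-1]);print(n,np.round(c["mtx"],1).tolist(),np.round(c["origin"],3),np.round(c["rotation"],3).tolist())
E
```

```text
{'time': 0.0, 'joint_positions': [-0.863, 0.256, 0.107, -0.001, -1.424, -0.285], 'joint_velocities': [0.001, 0.001, 0.002, -0.001, 0.0, 0.0], 'tau': [-0.001, -38.662, 23.794, 5.365, -0.006, -0.0], 'ee_pos': [0.226, -0.501, 0.255], 'tool_rot': [[-0.912, -0.41, -0.001], [-0.41, 0.912, 0.002], [0.0, 0.002, -1.0]], 'force': [0.012, -0.709, 0.769], 'torque': [0.009, 0.02, -0.026], 'grasp_force': 0.0, 'opening': 0.085} 0.025
top [[474.9, 0.0, 314.0], [0.0, 474.9, 242.1], [0.0, 0.0, 1.0]] [ 0.401 -0.053  0.938] [[-0.015, -0.995, 0.099], [-1.0, 0.014, -0.015], [0.013, -0.1, -0.995]]
side [[587.5, 0.0, 322.5], [0.0, 587.5, 245.9], [0.0, 0.0, 1.0]] [0.278 0.783 0.867] [[-0.966, -0.189, 0.174], [-0.256, 0.669, -0.697], [0.015, -0.718, -0.695]]
```

View pics/top0.png

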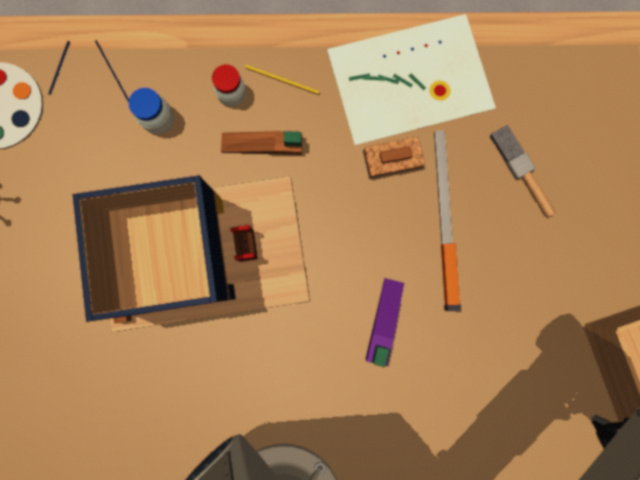

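View pics/side0.png

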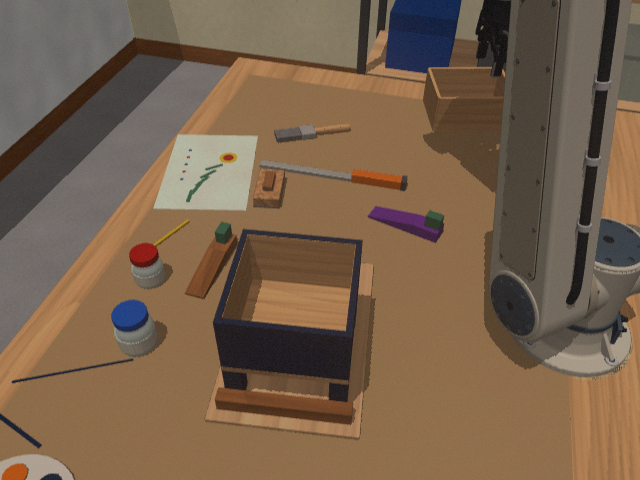

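The top view shows two wedge-shaped things: a brown wooden one with a green block at (262,142), block at (292,138), and a purple one at (385,322). The brown one fits the description, because purple is excluded. The bar's orange handle is at (452,277) with its toe at (440,132). The red cheeks are at (244,243), and the yellow foot is just visible at (218,202) at the chest's upper right. I'll measure from both views and confirm the shim in an enlarged crop.

```bash
cat >h.py <<'E'
from rig import *
import cv2,numpy as np
from scipy.spatial.transform import Rotation as R
def cam(n):
    s=read_state();c=read_camera(n)
    if n=="wrist":
        T=np.eye(4);T[:3,:3]=s["tool_rot"];T[:3,3]=s["ee_pos"];T=T@np.array(c["hand_eye"]);c["origin"]=T[:3,3];c["rotation"]=T[:3,:3]
    c["o"]=np.array(c["origin"]);c["R"]=np.array(c["rotation"]);c["K"]=np.array(c["mtx"]);return c
def ray(c,p): return c["R"]@np.linalg.solve(c["K"],[p[0],p[1],1.])
def onz(c,p,z): d=ray(c,p);return c["o"]+d*(z-c["o"][2])/d[2]
def proj(c,X): q=c["K"]@(c["R"].T@(np.array(X)-c["o"]));return q[:2]/q[2]
def tri(cs,ps):
    A=np.zeros((3,3));b=np.zeros(3)
    for c,p in zip(cs,ps):
        d=ray(c,p);d/=np.linalg.norm(d);M=np.eye(3)-np.outer(d,d);A+=M;b+=M@c["o"]
    return np.linalg.solve(A,b)
def mask(c,lo,hi):
    return cv2.inRange(cv2.cvtColor(c["img"],cv2.COLOR_RGB2HSV),np.array(lo),np.array(hi))
def blobs(m,a=25):
    n,l,s,ce=cv2.connectedComponentsWithStats(m)
    return [(s[i].tolist(),ce[i].round(1).tolist(),cv2.boxPoints(cv2.minAreaRect(np.argwhere(l==i)[:,::-1].astype(np.float32))).round(0).tolist()) for i in range(1,n) if s[i,4]>a]
def go(pos,Rt):
    s=read_state();r=s["tool_rot"];r=np.array(r)
    d=r.T@(np.array(pos)-s["ee_pos"]);w=R.from_matrix(r.T@np.array(Rt)).as_rotvec()
    print("shift units",np.round(d/.03,2),"turn units",np.round(np.degrees(w)/5,2),"q",np.round(s["joint_positions"],2))
def down(yaw):  # tool z down, tool y along world yaw
    y=np.array([np.cos(yaw),np.sin(yaw),0]);z=np.array([0,0,-1.]);return np.column_stack([np.cross(y,z),y,z])
E
python3 - <<'E'
from h import *
C={n:cam(n) for n in("top","side")}
for n,c in C.items():
    for k,lo,hi in(("orange",(5,200,150),(12,255,255)),("green",(60,60,20),(90,255,140)),("red",(0,180,70),(4,255,255)),("yellow",(22,180,60),(32,255,255))):
        for b in blobs(mask(c,lo,hi)): print(n,k,b)
t=C["top"]["img"];s=C["side"]["img"]
f=lambda i,x,y,w,h,k:cv2.resize(i[y:y+h,x:x+w],None,fx=k,fy=k,interpolation=cv2.INTER_CUBIC)
a=f(t,190,110,130,200,3)   
b=f(s,180,215,66,100,6); g=f(t,380,120,100,200,3)
o=np.hstack([a,g[:, :200] if 0 else f(t,425,120,50,200,3),f(s,170,210,80,200,3)])
cv2.imwrite("pics/crop1.png",o[:,:,::-1]);print(o.shape)
E
```

```text
top orange ([14, 84, 16, 14, 170], [21.4, 90.4], [[13.0, 94.0], [17.0, 82.0], [30.0, 86.0], [26.0, 99.0]])
top orange ([434, 85, 12, 11, 37], [439.4, 90.0], [[434.0, 85.0], [445.0, 85.0], [445.0, 95.0], [434.0, 95.0]])
top orange ([443, 244, 16, 60, 675], [450.6, 273.8], [[443.0, 245.0], [454.0, 244.0], [458.0, 303.0], [447.0, 304.0]])
top green ([350, 75, 61, 11, 167], [381.6, 78.4], [[350.0, 79.0], [351.0, 71.0], [411.0, 77.0], [410.0, 85.0]])
top green ([410, 75, 14, 14, 33], [416.6, 80.9], [[410.0, 75.0], [411.0, 74.0], [424.0, 87.0], [423.0, 88.0]])
top green ([285, 133, 16, 12, 179], [292.4, 138.3], [[285.0, 133.0], [300.0, 133.0], [300.0, 144.0], [285.0, 144.0]])
top green ([374, 347, 14, 19, 208], [380.5, 355.6], [[372.0, 362.0], [377.0, 346.0], [389.0, 349.0], [384.0, 365.0]])
top red ([213, 65, 27, 27, 579], [225.8, 78.2], [[213.0, 65.0], [239.0, 65.0], [239.0, 91.0], [213.0, 91.0]])
top red ([0, 71, 6, 13, 57], [1.8, 76.8], [[-0.0, 71.0], [5.0, 71.0], [5.0, 83.0], [0.0, 83.0]])
top red ([435, 86, 10, 9, 66], [439.6, 90.0], [[434.0, 90.0], [440.0, 85.0], [446.0, 91.0], [440
[... 715 characters left out ...]
71, 28, 31, 108], [197.3, 186.1], [[183.0, 198.0], [210.0, 167.0], [214.0, 171.0], [188.0, 202.0]])
side green ([427, 211, 16, 10, 84], [434.8, 215.6], [[427.0, 216.0], [429.0, 210.0], [443.0, 216.0], [440.0, 221.0]])
side green ([216, 223, 14, 11, 100], [222.2, 228.2], [[215.0, 232.0], [222.0, 220.0], [229.0, 225.0], [223.0, 236.0]])
side red ([224, 155, 9, 5, 32], [228.0, 157.2], [[224.0, 155.0], [232.0, 155.0], [232.0, 159.0], [224.0, 159.0]])
side red ([129, 243, 28, 24, 507], [142.7, 254.4], [[129.0, 243.0], [156.0, 243.0], [156.0, 266.0], [129.0, 266.0]])
side yellow ([154, 220, 34, 25, 57], [170.6, 231.9], [[154.0, 243.0], [187.0, 219.0], [187.0, 221.0], [154.0, 245.0]])
(600, 780, 3)
```

View pics/crop1.png

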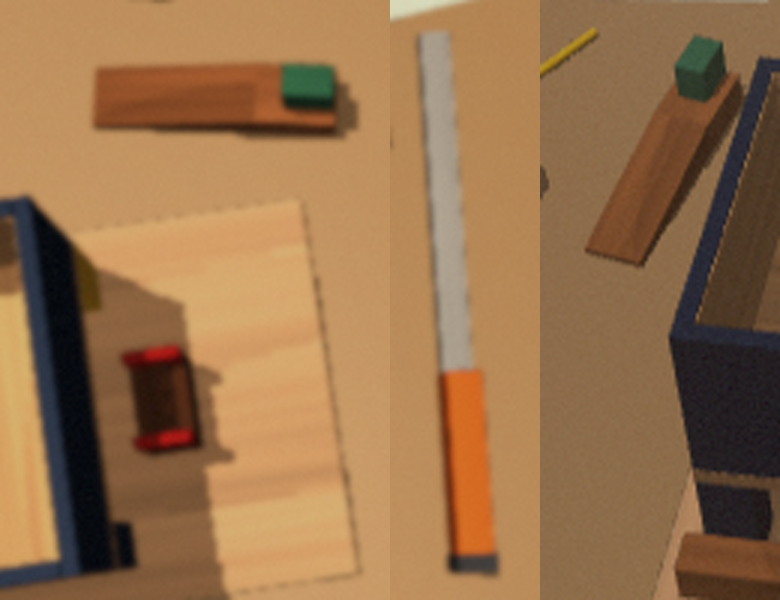

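The crop confirms the shim: brown wood, green block at top (292,138) / side (222,228), and thin tip at top (221,133)-(221,152), pointing towards +y. The bar shows a steel blade with its toe at (434-445,131) and the orange handle's dark end at (445-461,311).

```bash
python3 - <<'E'
from h import *
t,s=cam("top"),cam("side")
r=lambda x:np.round(x,4)
print("tip",r(tri([t,s],[(221.7,132.7),(203.3,298.3)])),"?",r(tri([t,s],[(221.3,152.3),(203.3,298.3)])),r(tri([t,s],[(221.7,132.7),(185.7,293.3)])))
print("tip z.005",r(onz(t,(221.7,132.7),.005)),r(onz(t,(221.3,152.3),.0)))
print("blk",r(tri([t,s],[(292.4,138.3),(222.2,228.2)])),"z57",r(onz(t,(292.4,138.3),.055)))
print("handle",r(tri([t,s],[(450.6,273.8),(376.8,175.5)])))
print("toe z.01",r(onz(t,(439.8,131),.01)),"side",r(onz(s,(260,164),.01)))
print("end z.02",r(onz(t,(453,311),.02)),"side",r(onz(s,(406,182),.012)))
a=onz(t,(290,176.7),.01);b=onz(t,(309.3,300.7),.01);print("board",r(a),r(b),r((a+b)/2),np.linalg.norm(a-b),"jig y dir",np.degrees(np.arctan2(*(b-a)[1::-1])))
a=onz(t,(240.8,228.3),.08);b=onz(t,(245.2,255.9),.08);print("cheeks",r(a),r(b),r((a+b)/2),np.linalg.norm(a-b),np.degrees(np.arctan2(*(b-a)[1::-1])))
# chest rim corners z=.205
for p in((74,195),(199,178),(87,319),(217,304),(229,299)): print(p,r(onz(t,p,.205)))
E
```

```text
tip [ 0.7006  0.1137 -0.0013] ? [6.793e-01 1.175e-01 2.000e-04] [0.7178 0.1162 0.0022]
tip z.005 [0.7181 0.116  0.005 ] [0.6791 0.1175 0.    ]
blk [ 0.6909 -0.0274  0.0532] z57 [ 0.6887 -0.0277  0.055 ]
handle [ 0.4269 -0.329   0.0234]
toe z.01 [ 0.7152 -0.3238  0.01  ] side [ 0.7133 -0.3132  0.01  ]
end z.02 [ 0.3558 -0.3315  0.02  ] side [ 0.3573 -0.3383  0.012 ]
board [ 0.6249 -0.0208  0.01  ] [ 0.3795 -0.0558  0.01  ] [ 0.5022 -0.0383  0.01  ] 0.2478892752345588 jig y dir -171.90075561516105
cheeks [0.5136 0.067  0.08  ] [0.4632 0.0591 0.08  ] [0.4884 0.063  0.08  ] 0.05097733624098389 -171.03741811793128
(74, 195) [0.5528 0.3084 0.205 ]
(199, 178) [0.5774 0.1149 0.205 ]
(87, 319) [0.3616 0.2822 0.205 ]
(217, 304) [0.3812 0.0857 0.205 ]
(229, 299) [0.3885 0.0675 0.205 ]
```

```bash
python3 - <<'E'
from h import *
go([.450,-.3285,.10],down(np.radians(91)))
go([.450,-.3285,.028],down(np.radians(91)))
E
```

```text
shift units [-9.19  2.19  5.2 ] turn units [ 0.01 -0.    4.64] q [-0.86  0.26  0.11 -0.   -1.42 -0.28]
shift units [-9.19  2.18  7.6 ] turn units [ 0.01 -0.    4.64] q [-0.86  0.26  0.11 -0.   -1.42 -0.28]
```

Emit:
send_rows --series '[{"tx": -0.92,"ty": 0.22,"tz": 0.5},{"tx": -0.92,"ty": 0.22,"tz": 0.5},{"tx": -0.92,"ty": 0.22,"tz": 0.5},{"tx": -0.92,"ty": 0.22,"tz": 0.5},{"tx": -0.92,"ty": 0.22,"tz": 0.5}]' --jaw 1 --force 80

```text
invalid input
```

Emit:
send_rows --series '[{"tx": -0.92,"ty": 0.22,"tz": 0.5},{"tx": -0.92,"ty": 0.22,"tz": 0.5},{"tx": -0.92,"ty": 0.22,"tz": 0.5},{"tx": -0.92,"ty": 0.22,"tz": 0.5},{"tx": -0.92,"ty": 0.22,"tz": 0.5}]'

```text
invalid input
```

Emit:
send_rows --series '[{"wz": 0.93},{"wz": 0.93},{"wz": 0.93},{"wz": 0.93},{"wz": 0.92}]'

```text
invalid input
```

```bash
python3 - <<'E'
from h import *
go([.450,-.3285,.028],down(np.radians(91)))
w=cam("wrist");cv2.imwrite("pics/w1.png",w["img"][:,:,::-1])
m=mask(w,(5,200,100),(12,255,255))
for b in blobs(m,300):
    print(b,[np.round(onz(w,p,.024),4).tolist() for p in b[2]],np.round(onz(w,b[1],.024),4))
E
```

```text
shift units [-9.19  2.18  7.6 ] turn units [ 0.01 -0.    4.64] q [-0.86  0.26  0.11 -0.   -1.42 -0.28]
```

View pics/w1.png

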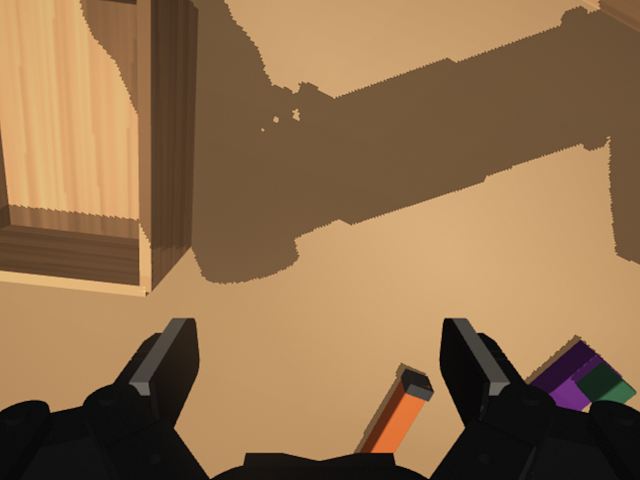

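The picture shows the arm still at its start, with the bar's end at (415,385). The moves were refused, so the rows probably need all six keys.

Emit:
send_rows --series '[{"tx": -0.92,"ty": 0.22,"tz": 0.5,"wx": 0,"wy": 0,"wz": 0},{"tx": -0.92,"ty": 0.22,"tz": 0.5,"wx": 0,"wy": 0,"wz": 0},{"tx": -0.92,"ty": 0.22,"tz": 0.5,"wx": 0,"wy": 0,"wz": 0},{"tx": -0.92,"ty": 0.22,"tz": 0.5,"wx": 0,"wy": 0,"wz": 0},{"tx": -0.92,"ty": 0.22,"tz": 0.5,"wx": 0,"wy": 0,"wz": 0}]' --jaw 1 --force 80

```text
time: 0.98
ee_pos: [0.3387, -0.4142, 0.1808]
tool_rot: [[-0.912, -0.41, 0.0], [-0.41, 0.912, -0.0], [-0.0, -0.0, -1.0]]
force: [-0.4, -0.6, -1.4]
opening: 0.0852
grasp_force: 0.0
```

Emit:
send_rows --series '[{"tx": -0.92,"ty": 0.22,"tz": 0.5,"wx": 0,"wy": 0,"wz": 0},{"tx": -0.92,"ty": 0.22,"tz": 0.5,"wx": 0,"wy": 0,"wz": 0},{"tx": -0.92,"ty": 0.22,"tz": 0.5,"wx": 0,"wy": 0,"wz": 0},{"tx": -0.92,"ty": 0.22,"tz": 0.5,"wx": 0,"wy": 0,"wz": 0},{"tx": -0.92,"ty": 0.22,"tz": 0.5,"wx": 0,"wy": 0,"wz": 0}]'

```text
time: 1.6
ee_pos: [0.4511, -0.3275, 0.1058]
tool_rot: [[-0.912, -0.41, 0.0], [-0.41, 0.912, -0.0], [-0.0, -0.0, -1.0]]
force: [0.4, -1.4, 0.6]
opening: 0.0853
grasp_force: 0.0
```

Emit:
send_rows --series '[{"tx": 0,"ty": 0,"tz": 0,"wx": 0,"wy": 0,"wz": 0.93},{"tx": 0,"ty": 0,"tz": 0,"wx": 0,"wy": 0,"wz": 0.93},{"tx": 0,"ty": 0,"tz": 0,"wx": 0,"wy": 0,"wz": 0.93},{"tx": 0,"ty": 0,"tz": 0,"wx": 0,"wy": 0,"wz": 0.93},{"tx": 0,"ty": 0,"tz": 0,"wx": 0,"wy": 0,"wz": 0.92}]'

```text
time: 2.22
ee_pos: [0.4503, -0.3281, 0.1062]
tool_rot: [[-1.0, -0.015, -0.0], [-0.015, 1.0, 0.0], [0.0, 0.0, -1.0]]
force: [0.5, -0.1, -0.5]
opening: 0.0855
grasp_force: 0.0
```

```bash
python3 - <<'E'
from h import *
go([.450,-.3285,.028],down(np.radians(91)))
w=cam("wrist");cv2.imwrite("pics/w2.png",w["img"][:,:,::-1])
m=mask(w,(5,200,100),(12,255,255))
for b in blobs(m,300):
    print(b,[np.round(onz(w,p,.024),4).tolist() for p in b[2]],np.round(onz(w,b[1],.024),4))
E
```

```text
shift units [ 0.01 -0.01  2.61] turn units [ 0.   -0.   -0.03] q [-0.35  0.36 -0.14 -0.   -1.07 -1.21]
```

View pics/w2.png

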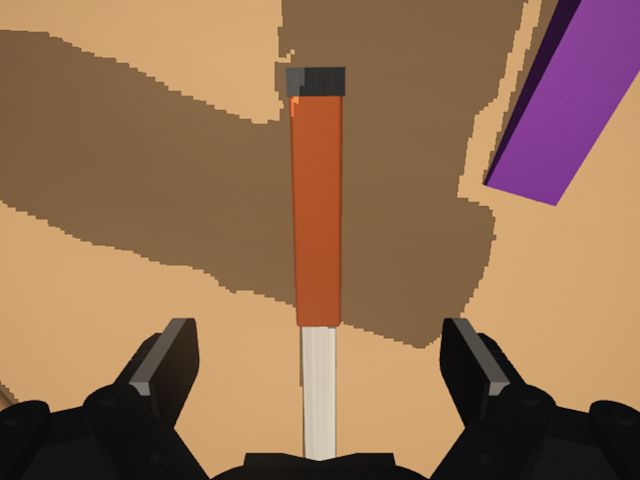

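```bash
python3 - <<'E'
from h import *
w=cam("wrist");r=lambda x:np.round(x,4)
print(r(onz(w,(319,325),.024)),r(onz(w,(316,67),.024)),"purple",r(onz(w,(483,185),0)),r(onz(w,(556,206),0.005)))
E
```

```text
[ 0.4829 -0.3267  0.024 ] [ 0.355  -0.3296  0.024 ] purple [ 0.4109 -0.2398  0.    ] [ 0.4208 -0.2014  0.005 ]
```

Emit:
send_rows --series '[{"tx": 0,"ty": 0,"tz": 0.52,"wx": 0,"wy": 0,"wz": 0},{"tx": 0,"ty": 0,"tz": 0.52,"wx": 0,"wy": 0,"wz": 0},{"tx": 0,"ty": 0,"tz": 0.52,"wx": 0,"wy": 0,"wz": 0},{"tx": 0,"ty": 0,"tz": 0.52,"wx": 0,"wy": 0,"wz": 0},{"tx": 0,"ty": 0,"tz": 0.5,"wx": 0,"wy": 0,"wz": 0}]'

```text
time: 2.95
ee_pos: [0.4501, -0.328, 0.0276]
tool_rot: [[-1.0, -0.018, -0.001], [-0.018, 1.0, 0.0], [0.001, 0.0, -1.0]]
force: [0.3, 0.4, 0.2]
opening: 0.0854
grasp_force: 0.0
```

Emit:
send_rows --series '[{"tx": 0,"ty": 0,"tz": 0,"wx": 0,"wy": 0,"wz": 0},{"tx": 0,"ty": 0,"tz": 0,"wx": 0,"wy": 0,"wz": 0},{"tx": 0,"ty": 0,"tz": 0,"wx": 0,"wy": 0,"wz": 0},{"tx": 0,"ty": 0,"tz": 0,"wx": 0,"wy": 0,"wz": 0},{"tx": 0,"ty": 0,"tz": 0,"wx": 0,"wy": 0,"wz": 0}]' --jaw -1 --force 80

```text
time: 3.58
ee_pos: [0.4508, -0.3287, 0.0299]
tool_rot: [[-1.0, -0.018, 0.001], [-0.018, 1.0, -0.001], [-0.001, -0.001, -1.0]]
force: [-1.8, -0.6, 5.9]
opening: 0.0225
grasp_force: 80.1
```

Emit:
send_rows --series '[{"tx": 0,"ty": 0,"tz": -0.6,"wx": 0,"wy": 0,"wz": 0},{"tx": 0,"ty": 0,"tz": -0.9,"wx": 0,"wy": 0,"wz": 0},{"tx": 0,"ty": 0,"tz": -0.9,"wx": 0,"wy": 0,"wz": 0},{"tx": 0,"ty": 0,"tz": -0.9,"wx": 0,"wy": 0,"wz": 0},{"tx": 0,"ty": 0,"tz": -0.9,"wx": 0,"wy": 0,"wz": 0}]'

```text
time: 4.2
ee_pos: [0.4489, -0.3266, 0.1531]
tool_rot: [[-1.0, -0.017, -0.004], [-0.017, 1.0, 0.004], [0.004, 0.004, -1.0]]
force: [-0.1, -0.3, -8.8]
opening: 0.0222
grasp_force: 79.8
```

Emit:
send_rows --series '[{"tx": 0,"ty": 0,"tz": 0,"wx": 0,"wy": 0,"wz": -0.97},{"tx": 0,"ty": 0,"tz": 0,"wx": 0,"wy": 0,"wz": -0.97},{"tx": 0,"ty": 0,"tz": 0,"wx": 0,"wy": 0,"wz": -0.97},{"tx": 0,"ty": 0,"tz": 0,"wx": 0,"wy": 0,"wz": -0.97},{"tx": 0,"ty": 0,"tz": 0,"wx": 0,"wy": 0,"wz": -0.97}]'

```text
time: 4.82
ee_pos: [0.4489, -0.3266, 0.1521]
tool_rot: [[-0.903, -0.429, -0.004], [-0.429, 0.903, 0.004], [0.002, 0.006, -1.0]]
force: [0.6, 0.2, -9.3]
opening: 0.0222
grasp_force: 79.8
```

Emit:
send_rows --series '[{"tx": 0,"ty": 0,"tz": 0,"wx": 0,"wy": 0,"wz": -0.97},{"tx": 0,"ty": 0,"tz": 0,"wx": 0,"wy": 0,"wz": -0.97},{"tx": 0,"ty": 0,"tz": 0,"wx": 0,"wy": 0,"wz": -0.97},{"tx": 0,"ty": 0,"tz": 0,"wx": 0,"wy": 0,"wz": -0.97},{"tx": 0,"ty": 0,"tz": 0,"wx": 0,"wy": 0,"wz": -0.97}]'

```text
time: 5.45
ee_pos: [0.4488, -0.3266, 0.1521]
tool_rot: [[-0.648, -0.762, -0.004], [-0.762, 0.648, 0.004], [-0.0, 0.006, -1.0]]
force: [-0.2, -0.0, -9.1]
opening: 0.0227
grasp_force: 79.8
```

Emit:
send_rows --series '[{"tx": 0,"ty": 0,"tz": 0,"wx": 0,"wy": 0,"wz": -0.97},{"tx": 0,"ty": 0,"tz": 0,"wx": 0,"wy": 0,"wz": -0.97},{"tx": 0,"ty": 0,"tz": 0,"wx": 0,"wy": 0,"wz": -0.97},{"tx": 0,"ty": 0,"tz": 0,"wx": 0,"wy": 0,"wz": -0.97},{"tx": 0,"ty": 0,"tz": 0,"wx": 0,"wy": 0,"wz": -0.97}]'

```text
time: 6.08
ee_pos: [0.4488, -0.3266, 0.1521]
tool_rot: [[-0.278, -0.961, -0.004], [-0.961, 0.278, 0.004], [-0.003, 0.005, -1.0]]
force: [0.6, 0.1, -9.1]
opening: 0.022
grasp_force: 79.8
```

Emit:
send_rows --series '[{"tx": 0,"ty": 0,"tz": 0,"wx": 0,"wy": 0,"wz": -0.97},{"tx": 0,"ty": 0,"tz": 0,"wx": 0,"wy": 0,"wz": -0.97},{"tx": 0,"ty": 0,"tz": 0,"wx": 0,"wy": 0,"wz": -0.97},{"tx": 0,"ty": 0,"tz": 0,"wx": 0,"wy": 0,"wz": -0.97},{"tx": 0,"ty": 0,"tz": 0,"wx": 0,"wy": 0,"wz": -0.97}]'

```text
time: 6.7
ee_pos: [0.4488, -0.3266, 0.1521]
tool_rot: [[0.141, -0.99, -0.004], [-0.99, -0.141, 0.004], [-0.005, 0.004, -1.0]]
force: [0.1, -0.1, -9.7]
opening: 0.0223
grasp_force: 79.8
```

```bash
python3 - <<'E'
from h import *
go([.528,-.223,.13],down(np.radians(188)))
s=read_state();print(s["ee_pos"],s["force"],s["torque"],s["opening"])
E
```

```text
shift units [-3.04 -3.1   0.74] turn units [0.04 0.06 0.03] q [-0.35  0.32 -0.07 -0.   -1.19  0.49]
[ 0.44881385 -0.32661446  0.1521038 ] [ 0.0712797  -0.12181282 -9.65872301] [ 0.06137113 -0.05221609  0.00724717] 0.022329145055015123
```

Emit:
send_rows --series '[{"tx": -0.61,"ty": -0.62,"tz": 0.1,"wx": 0,"wy": 0,"wz": 0},{"tx": -0.61,"ty": -0.62,"tz": 0.1,"wx": 0,"wy": 0,"wz": 0},{"tx": -0.61,"ty": -0.62,"tz": 0.1,"wx": 0,"wy": 0,"wz": 0},{"tx": -0.61,"ty": -0.62,"tz": 0.1,"wx": 0,"wy": 0,"wz": 0},{"tx": -0.61,"ty": -0.62,"tz": 0.1,"wx": 0,"wy": 0,"wz": 0}]'

```text
time: 7.32
ee_pos: [0.5283, -0.2227, 0.137]
tool_rot: [[0.139, -0.99, -0.005], [-0.99, -0.139, 0.003], [-0.004, 0.005, -1.0]]
force: [0.1, 0.0, -9.8]
opening: 0.0226
grasp_force: 79.9
```

```bash
python3 - <<'E'
from h import *
go([.528,-.223,.13],down(np.radians(188)))
t=cam("top")["img"];s=cam("side")["img"];w=cam("wrist")["img"]
o=np.zeros((560,800,3),np.uint8)
o[:280,:400]=cv2.resize(t[170:310,200:400],None,fx=2,fy=2)
o[280:560,:400]=cv2.resize(s[130:270,180:380],None,fx=2,fy=2)
o[:300,400:]=cv2.resize(w,(400,300))
cv2.imwrite("pics/c3.png",o[:,:,::-1])
E
```

```text
shift units [0.01 0.01 0.23] turn units [ 0.05  0.04 -0.01] q [-0.13  0.37 -0.04 -0.   -1.17  0.27]
```

View pics/c3.png

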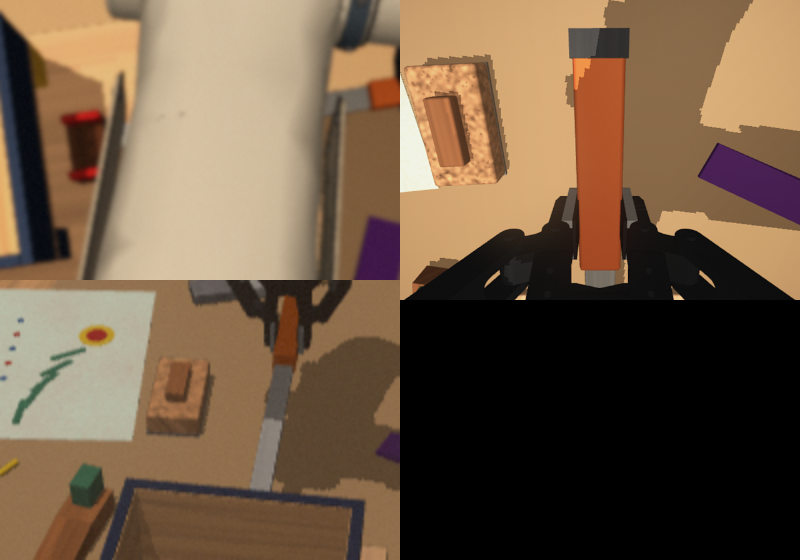

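The picture shows the bar held straight in the jaws: wrist crop handle centre column about 600, cap at row 28, junction at row 270. It points towards the saddle, whose cheeks are at (85,118) and (83,172) in the top crop. I'll check its pitch and height in the hand.

```bash
python3 - <<'E'
from h import *
from scipy.optimize import least_squares
c=cam("wrist");im=c["img"]
H=np.array(c["hand_eye"]);K=c["K"];f=lambda p:(lambda q:(q[:2]/q[2]))(K@((np.linalg.inv(H)@np.r_[p,1])[:3]))
m=mask(c,(5,150,60),(14,255,255));b=max(blobs(m,500),key=lambda b:b[0][4]);print(b)
col=im[:,int(b[1][0])].astype(int)
g=np.abs(np.diff(col,axis=0)).sum(1);print([(i,int(v)) for i,v in enumerate(g) if v>45])
# tool frame: bar +x along tool -x ; bar up = -tool z
row1=im[50,:].astype(int);m=(np.abs(row1-row1[int(b[1][0])]).sum(1)<30);
print("handle-end x", f([.095+.0015,0,.03-.024]),"junction",f([-.035+.0015,0,.03-.024]),"edge w",f([.0965,.012,.006]),f([.0965,-.012,.006]))
np.save("k.npy",K);np.save("he.npy",H);cv2.imwrite("pics/wfull.png",im[:,:,::-1])
E
```

```text
([276, 93, 85, 340, 25162], [318.8, 253.6], [[276.0, 432.0], [276.0, 93.0], [360.0, 93.0], [360.0, 432.0]])
[(43, 81), (44, 261), (45, 50), (92, 93), (93, 54), (431, 74), (432, 81), (459, 75), (460, 226)]
handle-end x [314.08593767  30.46558234] junction [315.2669599  428.15768041] edge w [359.49861773  30.48887344] [268.66589133  30.44228747]
```

```bash
python3 - <<'E'
import numpy as np
from scipy.optimize import fsolve
K=np.load("k.npy");H=np.linalg.inv(np.load("he.npy"))
def f(p): q=K@((H@np.r_[p,1])[:3]);return q[:2]/q[2]
def pt(x,z,h,a,dx): # bar point->tool; a>0 toe up, about TCP
    X=x-dx;Z=z-h;c,s=np.cos(a),np.sin(a);return [-(c*X-s*Z),0,-(s*X+c*Z)]
for dx in(0,.0015,.003):
    r=fsolve(lambda v:[f(pt(-.095,.024,v[0],v[1],dx))[1]-44,f(pt(.035,.024,v[0],v[1],dx))[1]-432],[.03,0]);print(dx,r,[f(np.array(pt(-.095,.024,*r,dx))+[0,y,0])[0] for y in(-.012,.012)])
E
```

```text
0 [0.03260575 0.0657386 ] [np.float64(272.4411952364824), np.float64(356.4180493476122)]
0.0015 [0.032952   0.11580398] [np.float64(274.2018161395671), np.float64(354.98302195238773)]
0.003 [0.03285958 0.16082739] [np.float64(275.5853471966491), np.float64(353.8553372829482)]
```

```bash
python3 - <<'E'
import numpy as np,cv2
from scipy.optimize import least_squares
K=np.load("k.npy");H=np.linalg.inv(np.load("he.npy"))
im=cv2.imread("pics/wfull.png").astype(int)
def f(p): q=K@((H@np.r_[p,1])[:3]);return q[:2]/q[2]
for r in(50,60,80,100,150,200,250,300):
    g=np.abs(np.diff(im[r],axis=0)).sum(1);print(r,[(i,int(v)) for i,v in enumerate(g) if v>60 and 240<i<400])
for h in(.028,.03,.032):
  print(h,[(round(f([x,0,h-.024])[1]),round(f([x,.012,h-.024])[0]-f([x,-.012,h-.024])[0],1)) for x in(.095,.08,.05,.02,0,-.035)])
E
```

```text
50 [(268, 126), (269, 122), (315, 67), (366, 116), (367, 72)]
60 [(268, 96), (269, 171), (314, 66), (366, 97)]
80 [(269, 108), (270, 172), (365, 113), (366, 77)]
100 [(275, 123), (276, 70), (277, 63), (300, 67), (301, 105)]
150 [(265, 88), (266, 122), (359, 67)]
200 [(278, 102), (279, 178), (357, 63)]
250 [(280, 123), (281, 179)]
300 [(270, 77), (281, 63), (282, 86)]
0.028 [(36, np.float64(92.0)), (96, np.float64(88.2)), (204, np.float64(81.6)), (296, np.float64(75.8)), (351, np.float64(72.4)), (436, np.float64(67.1))]
0.03 [(37, np.float64(90.5)), (96, np.float64(86.8)), (202, np.float64(80.3)), (293, np.float64(74.7)), (348, np.float64(71.4)), (432, np.float64(66.3))]
0.032 [(38, np.float64(88.9)), (96, np.float64(85.4)), (201, np.float64(79.1)), (291, np.float64(73.7)), (344, np.float64(70.5)), (427, np.float64(65.5))]
```

Emit:
send_rows --series '[{"tx": 0,"ty": 0,"tz": 0.3,"wx": 0.04,"wy": 0.04,"wz": 0},{"tx": 0,"ty": 0,"tz": 0.3,"wx": 0,"wy": 0,"wz": 0},{"tx": 0,"ty": 0,"tz": 0.3,"wx": 0,"wy": 0,"wz": 0},{"tx": 0,"ty": 0,"tz": 0.3,"wx": 0,"wy": 0,"wz": 0},{"tx": 0,"ty": 0,"tz": 0.13,"wx": 0,"wy": 0,"wz": 0}]'

```text
time: 8.15
ee_pos: [0.5293, -0.2246, 0.099]
tool_rot: [[0.139, -0.99, 0.003], [-0.99, -0.139, -0.003], [0.003, -0.002, -1.0]]
force: [0.8, 0.8, -8.8]
opening: 0.0222
grasp_force: 80.1
```

Emit:
send_rows --series '[{"tx": -0.5,"ty": 0,"tz": 0,"wx": 0,"wy": 0,"wz": 0},{"tx": -0.5,"ty": 0,"tz": 0,"wx": 0,"wy": 0,"wz": 0},{"tx": -0.4,"ty": 0,"tz": 0,"wx": 0,"wy": 0,"wz": 0},{"tx": -0.1,"ty": 0,"tz": 0,"wx": 0,"wy": 0,"wz": 0},{"tx": 0,"ty": 0,"tz": 0,"wx": 0,"wy": 0,"wz": 0}]'

```text
time: 8.78
ee_pos: [0.5236, -0.1798, 0.1001]
tool_rot: [[0.14, -0.99, 0.004], [-0.99, -0.14, -0.003], [0.004, -0.004, -1.0]]
force: [-0.5, -0.1, -9.0]
opening: 0.0219
grasp_force: 80.1
```

```bash
python3 - <<'E'
from h import *
O=np.array([.4877,.0643]);a=np.radians(98);u=np.array([np.cos(a),np.sin(a)])
go([*(O-.155*u),.097],down(np.radians(188)))
t=cam("top")["img"];s=cam("side")["img"]
o=np.zeros((480,800,3),np.uint8)
o[:,:400]=cv2.resize(t[180:300,200:300],None,fx=4,fy=4)
o[:,400:]=cv2.resize(s[150:390,180:380],None,fx=2,fy=2)
cv2.imwrite("pics/c4.png",o[:,:,::-1])
E
```

```text
shift units [-3.06  0.05  0.09] turn units [-0.05 -0.04  0.01] q [-0.05  0.36 -0.16  0.   -1.05  0.19]
```

View pics/c4.png

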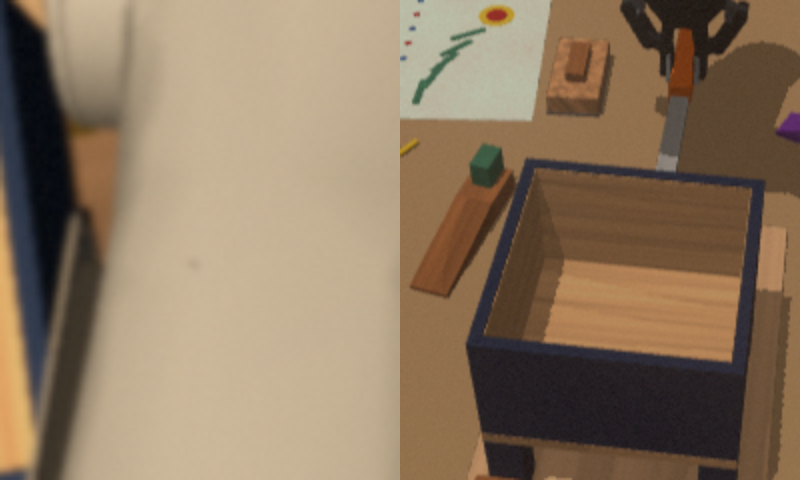

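The side crop shows the bar lined up behind the chest with its blade at (665,165). The arm hides the saddle in the top crop, and no contact force shows, so I'll push the bar in.

Emit:
send_rows --series '[{"tx": -0.7,"ty": 0,"tz": 0.04,"wx": -0.05,"wy": -0.04,"wz": 0},{"tx": -0.7,"ty": 0,"tz": 0.04,"wx": 0,"wy": 0,"wz": 0},{"tx": -0.7,"ty": 0.05,"tz": 0,"wx": 0,"wy": 0,"wz": 0},{"tx": -0.6,"ty": 0,"tz": 0,"wx": 0,"wy": 0,"wz": 0},{"tx": -0.4,"ty": 0,"tz": 0,"wx": 0,"wy": 0,"wz": 0}]'

```text
time: 9.5
ee_pos: [0.5091, -0.0875, 0.0975]
tool_rot: [[0.14, -0.99, -0.001], [-0.99, -0.14, -0.0], [0.0, 0.001, -1.0]]
force: [0.7, -1.1, -8.6]
opening: 0.0217
grasp_force: 80.1
```

```bash
python3 - <<'E'
from h import *
O=np.array([.4877,.0643]);a=np.radians(98);u=np.array([np.cos(a),np.sin(a)]);
h=.032;dx=.0015
# tool pose for final lowered bar: origin .155 short along bar of crest contact, pitch .24
for p in(0,.08,.16,.24):
    bx=np.array([*(u*np.cos(p)),np.sin(p)]);n=np.array([*(-u*np.sin(p)),np.cos(p)])
    pos=np.array([*O,.060])+bx*(-.155+dx)+n*h
    y=np.array([np.cos(a+np.pi/2),np.sin(a+np.pi/2),0]);Rt=np.column_stack([-bx,y,-n])
    print(p,pos.round(4));go(pos,Rt)
E
```

```text
0 [ 0.5091 -0.0877  0.092 ]
shift units [0.01 0.   0.18] turn units [ 0.01 -0.    0.01] q [ 0.13  0.3  -0.26  0.   -1.02  0.01]
0.08 [ 0.5094 -0.0898  0.0796]
shift units [0.07 0.   0.6 ] turn units [ 0.01 -0.92  0.01] q [ 0.13  0.3  -0.26  0.   -1.02  0.01]
0.16 [ 0.5095 -0.0908  0.0671]
shift units [0.11 0.   1.01] turn units [ 0.01 -1.83  0.01] q [ 0.13  0.3  -0.26  0.   -1.02  0.01]
0.24 [ 0.5095 -0.0909  0.0546]
shift units [0.11 0.   1.43] turn units [ 0.01 -2.75  0.01] q [ 0.13  0.3  -0.26  0.   -1.02  0.01]
```

Emit:
send_rows --series '[{"tx": 0,"ty": 0,"tz": 0.2,"wx": 0,"wy": -0.37,"wz": 0},{"tx": 0,"ty": 0,"tz": 0.2,"wx": 0,"wy": -0.37,"wz": 0},{"tx": 0.05,"ty": 0,"tz": 0.2,"wx": 0,"wy": -0.37,"wz": 0},{"tx": 0,"ty": 0,"tz": 0.2,"wx": 0,"wy": -0.37,"wz": 0},{"tx": 0,"ty": 0,"tz": 0.2,"wx": 0,"wy": -0.37,"wz": 0}]'

```text
time: 10.12
ee_pos: [0.5094, -0.0888, 0.0673]
tool_rot: [[0.138, -0.99, -0.023], [-0.977, -0.14, 0.158], [-0.159, 0.001, -0.987]]
force: [0.7, -1.8, -6.3]
opening: 0.022
grasp_force: 80.4
```

```bash
python3 - <<'E'
from h import *
O=np.array([.4877,.0643]);a=np.radians(98);u=np.array([np.cos(a),np.sin(a)]);
h=.032;dx=.0015
for p in(.16,.24,):
    bx=np.array([*(u*np.cos(p)),np.sin(p)]);n=np.array([*(-u*np.sin(p)),np.cos(p)])
    pos=np.array([*O,.060])+bx*(-.155+dx)+n*h
    y=np.array([np.cos(a+np.pi/2),np.sin(a+np.pi/2),0]);Rt=np.column_stack([-bx,y,-n])
    print(p,pos.round(4));go(pos,Rt)
t=cam("top");w=cam("wrist")["img"];s=cam("side")["img"]
o=np.hstack([cv2.resize(s[150:390,180:380],(400,480)),cv2.resize(w,(400,480))])
cv2.imwrite("pics/c5.png",o[:,:,::-1])
E
```

```text
0.16 [ 0.5095 -0.0908  0.0671]
shift units [ 0.07  0.01 -0.  ] turn units [0.01 0.   0.01] q [ 0.02  0.37 -0.18 -0.18 -1.05  0.22]
0.24 [ 0.5095 -0.0909  0.0546]
shift units [0.14 0.01 0.41] turn units [ 0.01 -0.92  0.01] q [ 0.02  0.37 -0.18 -0.18 -1.05  0.22]
```

Emit:
send_rows --series '[{"tx": 0.03,"ty": 0,"tz": 0.1,"wx": 0,"wy": -0.23,"wz": 0},{"tx": 0.03,"ty": 0,"tz": 0.1,"wx": 0,"wy": -0.23,"wz": 0},{"tx": 0.03,"ty": 0,"tz": 0.1,"wx": 0,"wy": -0.23,"wz": 0},{"tx": 0.03,"ty": 0,"tz": 0.1,"wx": 0,"wy": -0.23,"wz": 0},{"tx": 0,"ty": 0,"tz": 0,"wx": 0,"wy": 0,"wz": 0}]'

```text
time: 10.9
ee_pos: [0.5091, -0.089, 0.0545]
tool_rot: [[0.134, -0.99, -0.034], [-0.961, -0.139, 0.238], [-0.24, 0.001, -0.971]]
force: [-0.1, -2.5, -8.6]
opening: 0.0223
grasp_force: 80.2
```

```bash
python3 - <<'E'
from h import *
s=read_state();print(s["force"],s["torque"])
O=np.array([.4877,.0643]);a=np.radians(98);u=np.array([np.cos(a),np.sin(a)]);
h=.032;dx=.0015
for p in(.24,):
    bx=np.array([*(u*np.cos(p)),np.sin(p)]);n=np.array([*(-u*np.sin(p)),np.cos(p)])
    pos=np.array([*O,.060])+bx*(-.155+dx)+n*h
    y=np.array([np.cos(a+np.pi/2),np.sin(a+np.pi/2),0]);Rt=np.column_stack([-bx,y,-n])
    go(pos,Rt)
w=cam("wrist")["img"];s=cam("side")["img"]
o=np.hstack([cv2.resize(s[150:390,180:380],(400,480)),cv2.resize(w,(400,480))])
cv2.imwrite("pics/c5.png",o[:,:,::-1])
E
```

```text
[-0.12509167 -2.45739962 -8.63452855] [-2.5374838  -0.51544822 -0.05577271]
shift units [ 0.06 -0.   -0.02] turn units [ 0.01  0.03 -0.01] q [-0.04  0.41 -0.14 -0.27 -1.08  0.31]
```

View pics/c5.png

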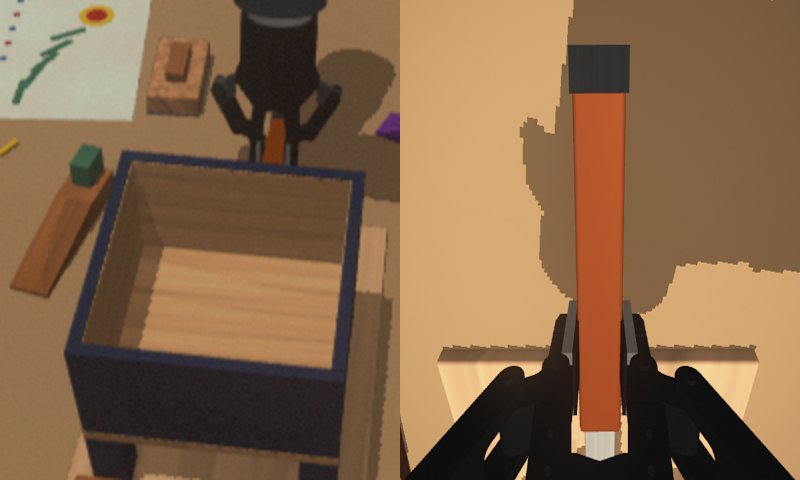

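The picture shows the chest's front rim raised a little: its corner is at (122,155) now, against (127,162) before. The handle's capped end at (600,65) is down near the table. The wrist moment shows that the toe carries load. I'll release the bar.

Emit:
send_rows --series '[{"tx": 0,"ty": 0,"tz": 0,"wx": 0,"wy": 0,"wz": 0},{"tx": 0,"ty": 0,"tz": 0,"wx": 0,"wy": 0,"wz": 0},{"tx": 0,"ty": 0,"tz": 0,"wx": 0,"wy": 0,"wz": 0},{"tx": 0,"ty": 0,"tz": 0,"wx": 0,"wy": 0,"wz": 0},{"tx": 0,"ty": 0,"tz": 0,"wx": 0,"wy": 0,"wz": 0}]' --jaw 1

```text
time: 11.62
ee_pos: [0.5091, -0.089, 0.055]
tool_rot: [[0.135, -0.99, -0.034], [-0.961, -0.14, 0.237], [-0.239, 0.001, -0.971]]
force: [0.2, 0.6, -1.3]
opening: 0.0852
grasp_force: 0.0
```

Emit:
send_rows --series '[{"tx": 0,"ty": 0,"tz": -0.5,"wx": 0,"wy": 0,"wz": 0},{"tx": 0,"ty": 0,"tz": -0.8,"wx": 0,"wy": 0,"wz": 0},{"tx": 0,"ty": 0,"tz": -1,"wx": 0,"wy": 0,"wz": 0},{"tx": 0,"ty": 0,"tz": -1,"wx": 0,"wy": 0,"wz": 0},{"tx": 0,"ty": 0,"tz": -1,"wx": 0,"wy": 0,"wz": 0}]'

```text
time: 12.25
ee_pos: [0.5136, -0.1202, 0.1823]
tool_rot: [[0.135, -0.99, -0.033], [-0.962, -0.139, 0.236], [-0.239, -0.0, -0.971]]
force: [0.7, 0.3, -0.4]
opening: 0.0853
grasp_force: 0.0
```

```bash
python3 - <<'E'
from h import *
go([.692,-.028,.16],down(np.radians(177)))
s=cam("side")["img"];w=cam("wrist")["img"];t=cam("top")["img"]
o=np.zeros((480,800,3),np.uint8)
o[:,:400]=cv2.resize(s[150:390,180:380],(400,480));o[:300,400:]=cv2.resize(w,(400,300));o[300:,400:700]=cv2.resize(t[180:300,200:400],(300,180))
cv2.imwrite("pics/c6.png",o[:,:,::-1])
E
```

```text
shift units [-1.97 -6.32  1.25] turn units [0.26 2.75 2.19] q [-0.09  0.32  0.07 -0.24 -1.39  0.28]
```

View pics/c6.png

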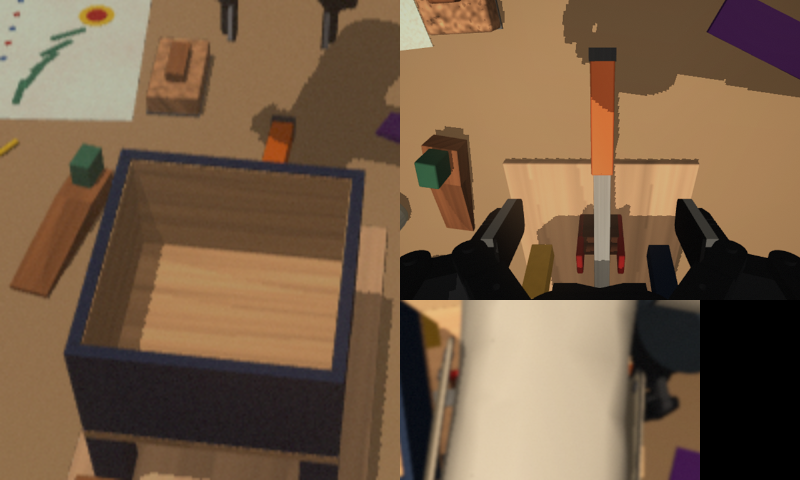

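The picture shows the bar lying between the red cheeks (wrist crop (602,245)) with its handle end on the table and the chest raised. The yellow foot is at (540,270) and the green block at (433,168). Next is the shim.

Emit:
send_rows --series '[{"tx": -0.3,"ty": -0.9,"tz": 0,"wx": 0,"wy": 0,"wz": 0},{"tx": -0.3,"ty": -0.9,"tz": 0,"wx": 0,"wy": 0,"wz": 0},{"tx": -0.3,"ty": -0.9,"tz": 0,"wx": 0,"wy": 0,"wz": 0},{"tx": -0.3,"ty": -0.9,"tz": 0,"wx": 0,"wy": 0,"wz": 0},{"tx": -0.3,"ty": -0.9,"tz": 0,"wx": 0,"wy": 0,"wz": 0}]'

```text
time: 13.02
ee_pos: [0.6415, -0.057, 0.1904]
tool_rot: [[0.135, -0.99, -0.036], [-0.961, -0.14, 0.237], [-0.24, 0.002, -0.971]]
force: [-0.0, 0.2, 0.2]
opening: 0.0855
grasp_force: 0.0
```

Emit:
send_rows --series '[{"tx": 0,"ty": -0.36,"tz": 0,"wx": 0.05,"wy": 0.55,"wz": 0.44},{"tx": 0,"ty": -0.36,"tz": 0,"wx": 0.05,"wy": 0.55,"wz": 0.44},{"tx": 0,"ty": -0.36,"tz": 0,"wx": 0.05,"wy": 0.55,"wz": 0.44},{"tx": 0,"ty": -0.36,"tz": 0,"wx": 0.05,"wy": 0.55,"wz": 0.44},{"tx": 0,"ty": -0.36,"tz": 0,"wx": 0.05,"wy": 0.55,"wz": 0.44}]'

```text
time: 13.65
ee_pos: [0.6948, -0.0539, 0.1901]
tool_rot: [[-0.054, -0.999, -0.003], [-0.999, 0.054, -0.001], [0.001, 0.003, -1.0]]
force: [0.1, 0.2, -0.3]
opening: 0.0852
grasp_force: 0.0
```

```bash
python3 - <<'E'
from h import *
s=read_state();print(s["ee_pos"],s["tool_rot"][:,1] if hasattr(s["tool_rot"],'shape') else s["tool_rot"])
w=cam("wrist");cv2.imwrite("pics/w7.png",w["img"][:,:,::-1])
for b in blobs(mask(w,(60,60,15),(95,255,160)),200): print(b,[onz(w,p,.057).round(4).tolist() for p in b[2]])
go([.692,-.028,.16],down(np.radians(177)))
E
```

```text
[ 0.69484659 -0.05393798  0.19007136] [-0.9985424   0.05386342  0.00343509]
([82, 0, 39, 101, 1420], [101.0, 47.4], [[78.0, 1.0], [101.0, -4.0], [120.0, 98.0], [98.0, 102.0]]) [[0.8125, -0.1891, 0.057], [0.7999, -0.1907, 0.057], [0.8002, -0.1399, 0.057], [0.8129, -0.1385, 0.057]]
([311, 251, 31, 46, 1224], [327.5, 272.8], [[311.0, 251.0], [341.0, 251.0], [341.0, 296.0], [311.0, 296.0]]) [[0.6984, -0.0428, 0.057], [0.6795, -0.0417, 0.057], [0.6807, -0.0104, 0.057], [0.7003, -0.0115, 0.057]]
shift units [-0.83  0.16  0.98] turn units [ 0.04 -0.03 -0.02] q [ 0.15  0.58  0.43  0.   -1.43 -0.2 ]
```

View pics/w7.png

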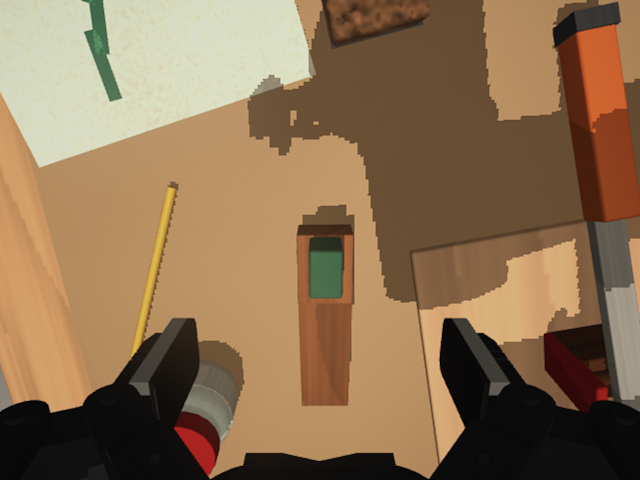

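The picture shows the shim with its green block top at (311-341, 251-297), its tip at (302-349, 405), and the red jar at (205,430) out of the way. That was the tenth picture, so from here I'll use measurements only.

```bash
python3 - <<'E'
from h import *
w=cam("wrist")
a,b=onz(w,(302,405),.004),onz(w,(349,405),.004);c,d=onz(w,(297,235),.027),onz(w,(353,235),.027)
t=(a+b)/2;e=(c+d)/2;print(t,e,np.degrees(np.arctan2(*(t-e)[1::-1])),np.linalg.norm(t-e))
k=np.array([.690,-.027]);v=t[:2]-k;print(np.degrees(np.arctan2(v[1],v[0])),np.linalg.norm(v))
# jig refine from wrist: board corner seen
print(onz(w,(412,250),.01))
for p in(176.6,177): go([.690,-.027,.057],down(np.radians(p)))
E
```

```text
[0.69684246 0.11918378 0.004     ] [ 0.68971399 -0.04272703  0.027     ] 87.47906004881462 0.16369155962086845
87.32009912411479 0.1463438303725656
[ 0.6253143 -0.0219641  0.01     ]
shift units [-0.85  0.18  4.4 ] turn units [0.05 0.   0.09] q [ 0.15  0.58  0.43 -0.   -1.43 -0.2 ]
shift units [-0.85  0.18  4.4 ] turn units [0.05 0.   0.01] q [ 0.15  0.58  0.43 -0.   -1.43 -0.2 ]
```

Emit:
send_rows --series '[{"tx": -0.43,"ty": 0.09,"tz": 0.8,"wx": 0,"wy": 0,"wz": 0},{"tx": -0.42,"ty": 0.09,"tz": 0.9,"wx": 0,"wy": 0,"wz": 0},{"tx": 0,"ty": 0,"tz": 0.9,"wx": 0,"wy": 0,"wz": 0},{"tx": 0,"ty": 0,"tz": 0.9,"wx": 0,"wy": 0,"wz": 0},{"tx": 0,"ty": 0,"tz": 0.8,"wx": 0,"wy": 0,"wz": 0}]'

```text
time: 14.38
ee_pos: [0.6897, -0.0286, 0.0604]
tool_rot: [[-0.053, -0.999, -0.004], [-0.999, 0.052, 0.002], [-0.002, 0.004, -1.0]]
force: [0.6, -0.5, 0.3]
opening: 0.0857
grasp_force: 0.0
```

Emit:
send_rows --series '[{"tx": 0,"ty": 0,"tz": 0,"wx": 0,"wy": 0,"wz": 0},{"tx": 0,"ty": 0,"tz": 0,"wx": 0,"wy": 0,"wz": 0},{"tx": 0,"ty": 0,"tz": 0,"wx": 0,"wy": 0,"wz": 0},{"tx": 0,"ty": 0,"tz": 0,"wx": 0,"wy": 0,"wz": 0},{"tx": 0,"ty": 0,"tz": 0,"wx": 0,"wy": 0,"wz": 0}]' --jaw -1 --force 60

```text
time: 15.0
ee_pos: [0.6914, -0.0282, 0.063]
tool_rot: [[-0.052, -0.999, 0.0], [-0.999, 0.052, 0.001], [-0.001, -0.0, -1.0]]
force: [0.2, -0.3, 4.9]
opening: 0.0208
grasp_force: 60.2
```

Emit:
send_rows --series '[{"tx": 0,"ty": 0,"tz": -0.3,"wx": 0,"wy": 0,"wz": 0},{"tx": 0,"ty": 0,"tz": -0.5,"wx": 0,"wy": 0,"wz": 0},{"tx": 0,"ty": 0,"tz": -0.6,"wx": 0,"wy": 0,"wz": -0.7},{"tx": 0,"ty": 0,"tz": -0.4,"wx": 0,"wy": 0,"wz": -0.8},{"tx": 0,"ty": 0,"tz": 0,"wx": 0,"wy": 0,"wz": -0.7}]'

```text
time: 15.62
ee_pos: [0.6914, -0.0282, 0.1178]
tool_rot: [[0.141, -0.99, 0.001], [-0.99, -0.141, 0.001], [-0.001, -0.001, -1.0]]
force: [0.3, 0.9, -2.0]
opening: 0.0207
grasp_force: 59.3
```

```bash
python3 - <<'E'
from h import *
s=read_state();print(s["ee_pos"],s["force"])
w=cam("wrist");O=np.array([.4877,.0643]);a=np.radians(98);u=np.array([np.cos(a),np.sin(a)]);v=np.array([-u[1],u[0]])
for b in blobs(mask(w,(18,120,40),(34,255,255)),200): print(b[:2],[(onz(w,p,.03)[:2]-O)@np.column_stack([u,v]) for p in b[2]])
go([*(O-.15*u-.085*v),.10],down(np.radians(188)))
E
```

```text
[ 0.69141309 -0.02823199  0.11784521] [ 0.32011715  0.88816292 -2.03161587]
([31, 124, 106, 234, 3414], [84.6, 237.8]) [array([-0.06188287, -0.35018339]), array([-0.18874805, -0.27909624]), array([-0.18603349, -0.27336529]), array([-0.05861666, -0.34352827])]
shift units [0.99 3.45 0.57] turn units [0.01 0.01 0.05] q [ 0.18  0.6   0.28 -0.   -1.26 -0.04]
```

Emit:
send_rows --series '[{"tx": 0.3,"ty": 0.6,"tz": 0,"wx": 0,"wy": 0,"wz": 0.05},{"tx": 0.3,"ty": 0.7,"tz": 0,"wx": 0,"wy": 0,"wz": 0},{"tx": 0.3,"ty": 0.8,"tz": 0.1,"wx": 0,"wy": 0,"wz": 0},{"tx": 0.1,"ty": 0.8,"tz": 0.2,"wx": 0,"wy": 0,"wz": 0},{"tx": 0,"ty": 0.55,"tz": 0.25,"wx": 0,"wy": 0,"wz": 0}]'

```text
time: 16.3
ee_pos: [0.5912, -0.0724, 0.0998]
tool_rot: [[0.133, -0.991, -0.002], [-0.991, -0.133, 0.001], [-0.001, 0.002, -1.0]]
force: [1.5, 0.1, -1.9]
opening: 0.0207
grasp_force: 59.4
```

```bash
python3 - <<'E'
from h import *
s=read_state();print(s["ee_pos"],s["force"])
w=cam("wrist");t=cam("top");O=np.array([.4877,.0643]);a=np.radians(98);u=np.array([np.cos(a),np.sin(a)]);v=np.array([-u[1],u[0]])
M=np.column_stack([u,v])
for n,c in(("w",w),("t",t)):
  for b in blobs(mask(c,(18,120,30),(34,255,255)),30): print(n,b,[((onz(c,p,.03)[:2]-O)@M).round(3).tolist() for p in b[2]])
# wedge in hand: block & tip check
for b in blobs(mask(w,(60,60,15),(95,255,160)),200): print("green",b)
go([*(O-.15*u-.085*v),.075],down(np.radians(188)))
E
```

```text
[ 0.59124966 -0.07238223  0.09977089] [ 1.47529828  0.05319025 -1.87717801]
t ([129, 32, 39, 5, 105], [148.2, 34.3], [[129.0, 35.0], [129.0, 31.0], [167.0, 33.0], [167.0, 37.0]]) [[0.171, -0.453], [0.17, -0.461], [0.096, -0.446], [0.097, -0.438]]
t ([244, 64, 35, 14, 159], [260.6, 70.9], [[244.0, 67.0], [245.0, 63.0], [278.0, 75.0], [277.0, 79.0]]) [[-0.046, -0.353], [-0.049, -0.361], [-0.111, -0.327], [-0.107, -0.319]]
t ([430, 81, 20, 19, 193], [439.5, 90.0], [[430.0, 81.0], [449.0, 81.0], [449.0, 99.0], [430.0, 99.0]]) [[-0.408, -0.269], [-0.446, -0.264], [-0.439, -0.227], [-0.402, -0.233]]
green ([289, 277, 64, 116, 5171], [321.3, 349.0], [[288.0, 392.0], [292.0, 276.0], [353.0, 277.0], [350.0, 394.0]])
shift units [ 0.02 -0.09  0.8 ] turn units [ 0.05  0.02 -0.07] q [ 0.14  0.44 -0.04 -0.   -1.1  -0.01]
```

```bash
python3 - <<'E'
from h import *
H=np.load("he.npy");T=np.eye(4);T[:3,:3]=[[.135,-.99,-.033],[-.962,-.139,.236],[-.239,0,-.971]];T[:3,3]=[.5136,-.1202,.1823];T=T@H
im=cv2.imread("pics/c6.png")[:300,400:][:,:,::-1].copy();c=dict(img=im)
for b in blobs(mask(c,(18,100,40),(34,255,200)),60): print(b)
c=dict(o=T[:3,3],R=T[:3,:3],K=np.load("k.npy"))
O=np.array([.4877,.0643]);a=np.radians(98);u=np.array([np.cos(a),np.sin(a)]);M=np.column_stack([u,[-u[1],u[0]]])
for p in((527,245),(553,243)): 
  for z in(.022,.03): print(p,z,((onz(c,((p[0]-400)*1.6,p[1]*1.6),z)[:2]-O)@M).round(4))
for p in((578,272),(624,272),(503,160),(698,160)): # cheeks near chest?, board front edge corners
  print(p,((onz(c,((p[0]-400)*1.6,p[1]*1.6),.01 if p[1]<200 else .08)[:2]-O)@M).round(4))
E
```

```text
([122, 245, 32, 54, 1244], [138.3, 270.4], [[120.0, 296.0], [129.0, 242.0], [155.0, 246.0], [146.0, 301.0]])
(527, 245) 0.022 [ 0.0366 -0.1056]
(527, 245) 0.03 [ 0.0264 -0.1023]
(553, 243) 0.022 [ 0.0322 -0.0667]
(553, 243) 0.03 [ 0.022  -0.0646]
(578, 272) [ 0.0137 -0.0252]
(624, 272) [0.0137 0.0322]
(503, 160) [-0.1078 -0.1169]
(698, 160) [-0.1078  0.1226]
```

Emit:
send_rows --series '[{"tx": 0,"ty": -0.09,"tz": 0.3,"wx": 0.05,"wy": 0,"wz": -0.07},{"tx": 0,"ty": 0,"tz": 0.3,"wx": 0,"wy": 0,"wz": 0},{"tx": 0,"ty": 0,"tz": 0.15,"wx": 0,"wy": 0,"wz": 0},{"tx": 0,"ty": 0,"tz": 0.1,"wx": 0,"wy": 0,"wz": 0},{"tx": 0,"ty": 0,"tz": 0.05,"wx": 0,"wy": 0,"wz": 0}]'

```text
time: 17.02
ee_pos: [0.595, -0.0718, 0.0727]
tool_rot: [[0.141, -0.99, 0.002], [-0.99, -0.141, 0.001], [-0.001, -0.002, -1.0]]
force: [-2.7, -1.1, 4.9]
opening: 0.0208
grasp_force: 60.3
```

Emit:
send_rows --series '[{"tx": -0.4,"ty": 0.03,"tz": -0.03,"wx": 0,"wy": 0,"wz": 0},{"tx": -0.5,"ty": 0.03,"tz": -0.02,"wx": 0,"wy": 0,"wz": 0},{"tx": -0.5,"ty": 0,"tz": 0,"wx": 0,"wy": 0,"wz": 0},{"tx": -0.5,"ty": 0,"tz": 0,"wx": 0,"wy": 0,"wz": 0},{"tx": -0.3,"ty": 0,"tz": 0,"wx": 0,"wy": 0,"wz": 0}]'

```text
time: 17.65
ee_pos: [0.5836, -0.0051, 0.0738]
tool_rot: [[0.142, -0.99, 0.002], [-0.99, -0.142, 0.001], [-0.001, -0.002, -1.0]]
force: [-0.5, -0.4, -0.5]
opening: 0.0207
grasp_force: 59.4
```

Emit:
send_rows --series '[{"tx": -0.05,"ty": 0,"tz": 0,"wx": 0,"wy": 0,"wz": 0},{"tx": -0.05,"ty": 0,"tz": 0,"wx": 0,"wy": 0,"wz": 0},{"tx": -0.05,"ty": 0,"tz": 0,"wx": 0,"wy": 0,"wz": 0},{"tx": -0.05,"ty": 0,"tz": 0,"wx": 0,"wy": 0,"wz": 0},{"tx": 0,"ty": 0,"tz": 0,"wx": 0,"wy": 0,"wz": 0}]'

```text
time: 18.27
ee_pos: [0.5829, -0.0006, 0.0738]
tool_rot: [[0.14, -0.99, 0.002], [-0.99, -0.14, 0.001], [-0.001, -0.002, -1.0]]
force: [0.7, 0.3, -1.5]
opening: 0.0207
grasp_force: 59.4
```

Emit:
send_rows --series '[{"tx": -0.08,"ty": 0,"tz": 0.03,"wx": 0,"wy": 0,"wz": 0},{"tx": -0.07,"ty": 0,"tz": 0,"wx": 0,"wy": 0,"wz": 0},{"tx": -0.07,"ty": 0,"tz": 0,"wx": 0,"wy": 0,"wz": 0},{"tx": -0.05,"ty": 0,"tz": 0,"wx": 0,"wy": 0,"wz": 0},{"tx": 0,"ty": 0,"tz": 0,"wx": 0,"wy": 0,"wz": 0}]'

```text
time: 18.9
ee_pos: [0.5819, 0.0077, 0.0731]
tool_rot: [[0.141, -0.99, 0.002], [-0.99, -0.141, 0.002], [-0.001, -0.002, -1.0]]
force: [-0.0, -1.0, 1.6]
opening: 0.0208
grasp_force: 59.6
```

Emit:
send_rows --series '[{"tx": -0.06,"ty": 0,"tz": 0,"wx": 0,"wy": 0,"wz": 0},{"tx": -0.05,"ty": 0,"tz": 0,"wx": 0,"wy": 0,"wz": 0},{"tx": -0.05,"ty": 0,"tz": 0,"wx": 0,"wy": 0,"wz": 0},{"tx": 0,"ty": 0,"tz": 0,"wx": 0,"wy": 0,"wz": 0},{"tx": 0,"ty": 0,"tz": 0,"wx": 0,"wy": 0,"wz": 0}]'

```text
time: 19.52
ee_pos: [0.5812, 0.0123, 0.0731]
tool_rot: [[0.141, -0.99, 0.002], [-0.99, -0.141, 0.002], [-0.001, -0.002, -1.0]]
force: [0.0, -1.7, 2.1]
opening: 0.0206
grasp_force: 59.9
```

Emit:
send_rows --series '[{"tx": -0.06,"ty": 0,"tz": 0,"wx": 0,"wy": 0,"wz": 0},{"tx": -0.05,"ty": 0,"tz": 0,"wx": 0,"wy": 0,"wz": 0},{"tx": -0.05,"ty": 0,"tz": 0,"wx": 0,"wy": 0,"wz": 0},{"tx": 0,"ty": 0,"tz": 0,"wx": 0,"wy": 0,"wz": 0},{"tx": 0,"ty": 0,"tz": 0,"wx": 0,"wy": 0,"wz": 0}]'

```text
time: 20.15
ee_pos: [0.5805, 0.0171, 0.0731]
tool_rot: [[0.141, -0.99, 0.002], [-0.99, -0.141, 0.002], [-0.001, -0.002, -1.0]]
force: [-0.6, -0.9, 4.8]
opening: 0.0206
grasp_force: 60.1
```

Emit:
send_rows --series '[{"tx": -0.06,"ty": 0,"tz": 0,"wx": 0,"wy": 0,"wz": 0},{"tx": -0.05,"ty": 0,"tz": 0,"wx": 0,"wy": 0,"wz": 0},{"tx": -0.05,"ty": 0,"tz": 0,"wx": 0,"wy": 0,"wz": 0},{"tx": 0,"ty": 0,"tz": 0,"wx": 0,"wy": 0,"wz": 0},{"tx": 0,"ty": 0,"tz": 0,"wx": 0,"wy": 0,"wz": 0}]'

```text
time: 20.78
ee_pos: [0.5798, 0.0219, 0.0731]
tool_rot: [[0.141, -0.99, 0.002], [-0.99, -0.141, 0.002], [-0.001, -0.002, -1.0]]
force: [0.5, -2.2, 5.6]
opening: 0.0208
grasp_force: 60.2
```

```bash
python3 - <<'E'
from h import *
s=read_state();print(s["ee_pos"],s["force"],s["torque"])
c=cam("side")
# front chest rim line rows: compare with start image
im0=cv2.imread("pics/side0.png")[:,:,::-1]
for nm,im in(("0",im0),("now",c["img"])):
    d=dict(img=im.copy());m=mask(d,(105,60,20),(125,255,140));m[:225]=0;m[345:]=0;m[:,:210]=0;m[:,375:]=0
    ys={x:np.argwhere(m[:,x])[:1].ravel().tolist() for x in(255,270,290,310,330,345)};print(nm,ys)
E
```

```text
[0.57982985 0.02186385 0.07305948] [ 0.5235817  -2.20919706  5.59283482] [-1.01156978  0.05502116  0.00736364]
0 {255: [233], 270: [325], 290: [], 310: [], 330: [], 345: []}
now {255: [225], 270: [328], 290: [], 310: [], 330: [336], 345: [336]}
```

Emit:
send_rows --series '[{"tx": -0.05,"ty": 0,"tz": -0.03,"wx": 0,"wy": 0,"wz": 0},{"tx": -0.05,"ty": 0,"tz": 0,"wx": 0,"wy": 0,"wz": 0},{"tx": -0.05,"ty": 0,"tz": 0,"wx": 0,"wy": 0,"wz": 0},{"tx": 0,"ty": 0,"tz": 0,"wx": 0,"wy": 0,"wz": 0},{"tx": 0,"ty": 0,"tz": 0,"wx": 0,"wy": 0,"wz": 0}]'

```text
time: 21.45
ee_pos: [0.5787, 0.0264, 0.0734]
tool_rot: [[0.14, -0.99, 0.001], [-0.99, -0.14, 0.002], [-0.001, -0.001, -1.0]]
force: [-0.2, 0.2, -2.2]
opening: 0.0207
grasp_force: 59.4
```

```bash
python3 -c "
from h import *
s=read_state();print(s['ee_pos'],s['force'],s['torque'])"
```

```text
[0.57873873 0.02640575 0.07338098] [-0.17851369  0.19259821 -2.18678525] [ 0.02511991  0.10084087 -0.01547159]
```

Emit:
send_rows --series '[{"tx": -0.05,"ty": 0,"tz": 0.01,"wx": 0,"wy": 0,"wz": 0},{"tx": -0.05,"ty": 0,"tz": 0,"wx": 0,"wy": 0,"wz": 0},{"tx": -0.05,"ty": 0,"tz": 0,"wx": 0,"wy": 0,"wz": 0},{"tx": 0,"ty": 0,"tz": 0,"wx": 0,"wy": 0,"wz": 0},{"tx": 0,"ty": 0,"tz": 0,"wx": 0,"wy": 0,"wz": 0}]'

```text
time: 22.08
ee_pos: [0.5788, 0.0306, 0.0736]
tool_rot: [[0.14, -0.99, 0.002], [-0.99, -0.14, 0.001], [-0.001, -0.003, -1.0]]
force: [2.6, -3.4, -2.2]
opening: 0.0208
grasp_force: 59.2
```

Emit:
send_rows --series '[{"tx": -0.05,"ty": 0,"tz": 0,"wx": 0,"wy": 0,"wz": 0},{"tx": -0.05,"ty": 0,"tz": 0,"wx": 0,"wy": 0,"wz": 0},{"tx": -0.05,"ty": 0,"tz": 0,"wx": 0,"wy": 0,"wz": 0},{"tx": 0,"ty": 0,"tz": 0,"wx": 0,"wy": 0,"wz": 0},{"tx": 0,"ty": 0,"tz": 0,"wx": 0,"wy": 0,"wz": 0}]'

```text
time: 22.7
ee_pos: [0.5778, 0.0353, 0.0735]
tool_rot: [[0.141, -0.99, 0.002], [-0.99, -0.141, 0.002], [-0.001, -0.002, -1.0]]
force: [2.2, -2.6, -2.6]
opening: 0.0205
grasp_force: 59.2
```

```bash
python3 -c "
from h import *
s=read_state();print(s['ee_pos'],s['force'],s['torque'])
w=cam('wrist');print(w['img'].shape)"
```

```text
[0.57779013 0.03531239 0.07346112] [ 2.18821777 -2.59178265 -2.57586048] [-1.02598342 -0.64917543 -0.10210184]
(480, 640, 3)
```

Emit:
send_rows --series '[{"tx": 0,"ty": 0,"tz": 0.04,"wx": 0,"wy": 0,"wz": 0},{"tx": -0.06,"ty": 0,"tz": 0,"wx": 0,"wy": 0,"wz": 0},{"tx": -0.06,"ty": 0,"tz": 0,"wx": 0,"wy": 0,"wz": 0},{"tx": -0.03,"ty": 0,"tz": 0,"wx": 0,"wy": 0,"wz": 0},{"tx": 0,"ty": 0,"tz": 0,"wx": 0,"wy": 0,"wz": 0}]'

```text
time: 23.38
ee_pos: [0.5778, 0.0386, 0.0731]
tool_rot: [[0.141, -0.99, 0.003], [-0.99, -0.141, -0.0], [0.001, -0.003, -1.0]]
force: [2.2, -7.2, 1.3]
opening: 0.0203
grasp_force: 59.7
```

```bash
python3 -c "
from h import *
s=read_state();print(s['ee_pos'],s['force'],s['torque'])"
```

```text
[0.57783915 0.03861452 0.07312097] [ 2.21234059 -7.23441787  1.30015765] [-2.4123628  -0.65760898 -0.07742136]
```

Emit:
send_rows --series '[{"tx": 0,"ty": 0,"tz": 0,"wx": 0,"wy": 0,"wz": 0},{"tx": 0,"ty": 0,"tz": 0,"wx": 0,"wy": 0,"wz": 0},{"tx": 0,"ty": 0,"tz": 0,"wx": 0,"wy": 0,"wz": 0},{"tx": 0,"ty": 0,"tz": 0,"wx": 0,"wy": 0,"wz": 0},{"tx": 0,"ty": 0,"tz": 0,"wx": 0,"wy": 0,"wz": 0}]' --jaw 1

```text
time: 24.0
ee_pos: [0.5772, 0.0397, 0.0723]
tool_rot: [[0.141, -0.99, 0.002], [-0.99, -0.141, 0.002], [-0.001, -0.002, -1.0]]
force: [0.0, 0.8, 0.5]
opening: 0.0855
grasp_force: 0.0
```

Emit:
send_rows --series '[{"tx": 0,"ty": 0,"tz": -0.6,"wx": 0,"wy": 0,"wz": 0},{"tx": 0.2,"ty": 0,"tz": -0.8,"wx": 0,"wy": 0,"wz": 0},{"tx": 0.6,"ty": 0,"tz": -0.8,"wx": 0,"wy": 0,"wz": 0},{"tx": 0.8,"ty": 0,"tz": -0.8,"wx": 0,"wy": 0,"wz": 0},{"tx": 0.9,"ty": 0,"tz": -0.5,"wx": 0,"wy": 0,"wz": 0}]'

```text
time: 24.62
ee_pos: [0.588, -0.0353, 0.1787]
tool_rot: [[0.141, -0.99, 0.004], [-0.99, -0.141, 0.002], [-0.001, -0.004, -1.0]]
force: [0.7, 0.1, -0.3]
opening: 0.0853
grasp_force: 0.0
```

```bash
python3 - <<'E'
from h import *
w=cam("wrist");O=np.array([.4877,.0643]);a=np.radians(98);u=np.array([np.cos(a),np.sin(a)]);M=np.column_stack([u,[-u[1],u[0]]])
for n,lo,hi,z in(("green",(60,60,15),(95,255,160),.067),("yel",(18,100,40),(34,255,255),.03),("red",(0,150,50),(4,255,255),.08)):
  for b in blobs(mask(w,lo,hi),150): print(n,b[0],b[2],[((onz(w,p,z)[:2]-O)@M).round(4).tolist() for p in b[2]])
E
```

```text
green [303, 339, 33, 41, 1011] [[303.0, 339.0], [335.0, 339.0], [335.0, 379.0], [303.0, 379.0]] [[-0.0503, -0.0943], [-0.0504, -0.0745], [-0.021, -0.074], [-0.0209, -0.0946]]
yel [0, 107, 20, 66, 603] [[-13.0, 168.0], [7.0, 106.0], [20.0, 110.0], [0.0, 172.0]] [[-0.1499, -0.2941], [-0.1872, -0.2729], [-0.1849, -0.2655], [-0.1474, -0.2865]]
yel [522, 294, 12, 56, 164] [[521.0, 349.0], [531.0, 294.0], [535.0, 295.0], [525.0, 350.0]] [[-0.0197, 0.0622], [-0.0637, 0.0624], [-0.063, 0.0653], [-0.0189, 0.0652]]
yel [294, 413, 43, 48, 1819] [[294.0, 413.0], [336.0, 413.0], [336.0, 460.0], [294.0, 460.0]] [[0.0379, -0.1035], [0.0377, -0.0712], [0.0838, -0.0705], [0.084, -0.1043]]
red [0, 365, 16, 46, 489] [[-0.0, 365.0], [15.0, 365.0], [15.0, 410.0], [0.0, 410.0]] [[-0.0397, -0.2758], [-0.0397, -0.2667], [-0.0068, -0.2741], [-0.0067, -0.2835]]
red [397, 366, 23, 79, 1234] [[397.0, 366.0], [419.0, 366.0], [419.0, 444.0], [397.0, 444.0]] [[-0.0401, -0.0376], [-0.0402, -0.0245], [0.0185, -0.0199], [0.0186, -0.0341]]
```

Emit:
send_rows --series '[{"tx": 0,"ty": 0,"tz": 0,"wx": 0,"wy": 0,"wz": 0},{"tx": 0,"ty": 0,"tz": 0,"wx": 0,"wy": 0,"wz": 0},{"tx": 0,"ty": 0,"tz": 0,"wx": 0,"wy": 0,"wz": 0},{"tx": 0,"ty": 0,"tz": 0,"wx": 0,"wy": 0,"wz": 0},{"tx": 0,"ty": 0,"tz": 0,"wx": 0,"wy": 0,"wz": 0}]'

```text
time: 25.3
ee_pos: [0.5875, -0.0346, 0.1771]
tool_rot: [[0.141, -0.99, 0.002], [-0.99, -0.141, 0.001], [-0.001, -0.002, -1.0]]
force: [0.1, -0.5, -0.1]
opening: 0.0851
grasp_force: 0.0
```

```bash
python3 -c "
from rig import *
print(close_job())"
```

```text
the job is handed in; nothing more can be done
None
```

I handed the job in at about 25 s: the bar is over the saddle holding the chest's front up, and the green-knobbed shim is snug under the yellow foot with its tip about 78 mm past the foot's front by the wrist camera; no verdict was returned.

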